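# Wake, check and zero the colour-mixing scale

## Task

Get the colour-mixing scale ready for weighing with light fingertip pushes only: switch it on by pressing down the raised end of its rocker switch, then press lightly on the middle of the empty pan for about half a second to feel it give, and, once the pan has been let go, press the long zero key down and release it. Never push anywhere on the scale with more than its 2 kg (20 N) limit, and leave the two small round keys alone. Nothing is to be picked up: do not shift the scale or the things standing round it.

Things in the scene. Friction and masses are not known exactly. Their poses are not given: they have to be found in the camera images.
- scale: Bench scale, white case 260 mm deep (x) by 190 mm wide (y), 2.6 kg, loose on rubber feet. Origin: centre of its underside. x from front (keypad) to back (pan), y to the left, z up. Flat front deck 45 mm high, x -130 to -20 mm, the pan behind. Along the deck's front, left to right: rocker switch (y +66 mm), two small round keys (y +22, -14), long zero key (y -62); the display behind them.
- pan: Stainless weighing pan of the scale, flat plate 148 mm (x) by 184 mm (y) by 7 mm. Origin at the centre of its underside, axes as the scale's. Sprung: it starts to sink at about 2 N and reaches its stop, 4 mm down, at about 12 N; it comes back up when let go.
- pan_middle (a point): Middle of the pan's upper face, 62 mm above the bench. A press counts within 45 mm of it.
- power_switch (a joint): Grey rocker switch, paddle 30 mm along the scale's x, 22 mm along y, in a black bezel at the left of the deck, hinged at its middle about y. 0 rad = off: far end (pan side) stands up; 0.35 rad = on: far half level, 5 mm over the deck, near end up. Takes about 3 N at the raised end, stays where it is left, so press it right down; on counts beyond 0.24; rigid beyond its stop.
- power_on_end (a point): Tip of the raised far end of the rocker: the middle of its outer upper edge, 13 mm from the hinge line and 55 mm above the bench while off; it sinks about 5 mm when switched on. Moves with the paddle.
- zero_key (a joint): Zero key: long grey rounded key, 18 mm (x) by 34 mm (y), at the right of the deck. Value in m, 0 = up, 0.004 = fully down (5 N, starting at 1.3 N; rigid below that). It counts as pressed beyond 0.0025 and springs back up.
- zero_key_top (a point): Centre of the zero key's upper face, 51 mm above the bench while up. Moves with the key.
- unit_key (a joint): Left one of the two small round keys (14 mm across, top 4 mm above the deck): must not be pressed. Value in m, 0 = up, 0.003 = down.
- unit_key_top (a point): Centre of the upper face of that left round key.
- print_key (a joint): Right one of the two small round keys (14 mm across, top 4 mm above the deck): must not be pressed. Value in m, 0 = up, 0.003 = down.
- print_key_top (a point): Centre of the upper face of that right round key.
- mixing_cup: Empty cream-coloured mixing cup, 90 mm across, 90 mm tall, 60 g, standing near the scale. Origin at the centre of its underside, z up.
- spray_can: White can, 52 mm across, 140 mm tall. Origin at the centre of its underside, z up.
- dye_bottle: Brown dye bottle with a red pointed spout, 60 mm across, 145 mm tall. Origin at the centre of its underside, z up.
- binder_bottle: White bottle with an orange cap, 70 mm across, 170 mm tall. Origin at the centre of its underside, z up.
- block_a: Dark grey abrasive block, 45 x 45 x 35 mm, lying to the right of the scale's front. Origin at the centre of its underside.
- block_b: Dark grey abrasive block, 45 x 45 x 35 mm, lying to the left of the scale's front. Origin at the centre of its underside.
- palette_knife: Palette knife with a wooden handle and a broad steel blade, 200 mm long, lying across in front of the scale. Origin under its middle.

How it is judged:
On the way, in this order (a step that is already met when the one before it is completed fails the run):
1. the rocker switch is pressed over to on (value of joint power_switch above 0.24 rad), for 0.05 s.
2. a fingertip rests lightly on the middle of the pan (contact force between the fingers and pan above 1.5 N and horizontal distance between the grasp point and pan_middle below 0.045 m), for 0.3 s.
3. with the pan free, the zero key is pressed (value of joint zero_key above 0.0025 m and contact force between anything else and pan below 0.3 N), for 0.05 s.
At the end, for the whole second after the job is handed in: The rocker switch is on (beyond 0.24 of 0.35 rad), the zero key has sprung back up (under 1 mm), nothing loads the pan, the scale stands level within 12 mm of where it was and the things round it within 20 mm (value of joint power_switch above 0.24 rad and value of joint zero_key below 0.001 m and contact force between anything else and pan below 0.3 N and distance of scale from where it was at the start of the episode below 0.012 m and angle between scale's own z axis and vertical below 0.03 rad and distance of each of mixing_cup, spray_can, dye_bottle, binder_bottle, block_a, block_b, palette_knife from where it was at the start of the episode below 0.02 m); the robot touches nothing.
It fails at once if something pushes on the scale with more than 20 N (contact force between any of the fingers, the arm and scale above 20 N).
It fails at once if the pan or the zero key is pressed while the scale is still off (value of joint power_switch below 0.15 rad and (contact force between the fingers and pan above 1.5 N or value of joint zero_key above 0.0025 m)).
It fails at once if a round key is pressed (value of joint any of unit_key, print_key above 0.0015 m).
It fails at once if the scale is shifted, lifted or tipped (distance of scale from where it was at the start of the episode above 0.012 m or angle between scale's own z axis and vertical above 0.05 rad).
It fails at once if one of the things round the scale is moved, lifted or knocked over (distance of any of mixing_cup, spray_can, dye_bottle, binder_bottle, block_a, block_b, palette_knife from where it was at the start of the episode above 0.02 m or angle between any of mixing_cup, spray_can, dye_bottle, binder_bottle's own z axis and vertical above 0.3 rad).
It also fails if it takes over 51 s, if anything falls off the work surface, if the arm or the gripper's body presses on something with over 40 N, if the wrist force passes 120 N, or if a joint passes its speed limit or range.

## Robot

A 6-joint arm with a two-finger parallel gripper is mounted at the origin on the work surface. World frame = base frame: x ahead of the robot, y to its left, z up, the work surface at z = 0. Lengths are in m, angles in rad, forces in N, time in s.
With the tool pointing down it reaches from about 0.275 to 0.75 m from the base axis. Payload 10.2 kg.
Tool frame: the origin (TCP) lies midway between the tips of the shut fingers; the grasp point (between the pads) lies 19 mm behind it (bot.grip_depth is the distance from the TCP to the grasp point, in m); z points along the fingers, y is the line along which they close (so a half turn about z gives the same grasp; the last joint's range is limited). The gripper opens to 85 mm and grips with 20 to 120 N. Pads are 22 mm wide; open, the fingers measure 114 mm over their backs; the gripper's body (76 mm by 85 mm) begins 54 mm behind the grasp point. The pads swing forward as they close: fully open they stand 13 mm farther back than shut.
Start: joints at [-1.41, 0.313, 1.498, -0, 1.331, -0.223], TCP at [0.197, -0.487, 0.192] pointing down, gripper open.
Joint ranges: [-2.94, 2.94], [-0.97, 2.17], [0.19, 2.56], [-1.23, 4.37], [0.02, 3.11], [-2.88, 2.88]. Speed limits (rad/s): [2.39, 2.39, 3.01, 3.14, 3.14, 3.14].

## Interface

Orientations are given as a rotation vector (axis times angle).
In Python, from bench import bot gives the robot as it stands. The module is installed in compiled form; this text tells all that it offers.
- The arm moves only by the tool play_rows, never from a script. Its argument "plan" is one flat list of numbers, 7 for each row, row after row: the shift along the tool's x, y, z in cm, then the turn, a rotation vector about the tool's x, y, z in degrees, then the opening, from 0 (shut) to 1 (fully open). In form: [x, y, z, rx, ry, rz, fingers, x, y, z, rx, ry, rz, fingers, ...]. A call has 1 to 10 rows; each row is the pose to reach, as a shift and turn from the pose commanded when the call began, along the tool's axes at that moment; what a row does not reach only later rows make up. A row lasts 1/12 s, in which the tool goes at most 41.7 mm and 7.16 degrees, less where a joint would pass 70% of its speed; a pose out of reach is approached as far as the arm can. A call with a gripper value outside its range is refused whole. The fingers move at their own pace and stop on an object; "newtons" is the grip in N (left out, the last holds). Time passes only in rows, so rows that repeat a pose let the fingers close. It gives the time, the measured TCP pose, the force, the opening and the grip force at its end, in the units of the state.
- bot.state(): the state, without advancing time (a new reading comes with each control period).
- bot.read_camera(name): name is "side" or "top"; returns a dict with "pixels" (420x560x3 uint8, blue, green, red), "K" (3x3 intrinsics, pixels), "dist" ([k1, k2, p1, p2, k3] as OpenCV has them; the pictures are not rectified), "xyz" and "attitude" of the camera in the world. Camera axes: x right, y up, looking along -z (the intrinsics and any distortion apply to the point x, -y, -z); pixel columns grow to the right and rows downward; lengths in m; the calibration is good to about 2 mm. A picture is of the moment at which its call begins. There is no depth.
- bot.sign_off(): hands the job in; it is judged then, once.
Trained networks look in the newest picture that a camera, given by its name, has taken for a name from the list of things; names that differ only in an ending like _2 or _b are one class to them, and where a whole thing is asked for, a point or a joint stands for the part that bears it (a point fixed in the world has none). Each returns a list of dicts, best first, with "score" (0 to 1); they miss things now and then, are a little off and sometimes report something else, mostly with a low value. They report only what shows in the picture. A call takes as long as a camera call.
- bot.trace(name, camera): "region" (420x560 bool, what is visible of it) and "box" ([left, top, right, bottom] in pixels, round what is visible of it).
The state is a dict: "time_s": time; "joint_positions": joint angles; "qd": joint speeds; "tau": joint torques, N m; "tcp_pos": TCP position; "orientation": TCP orientation; "force": force on the tool from outside, world axes, zero at the start; "moment": the same for the moment, N m; "finger_gap": finger opening in m; "finger_force": force on a finger pad.
Only numpy, scipy, OpenCV 4.12 (cv2) and the standard library are available. Lean on these libraries where they do the work, as an engineer would, in place of code of your own. Each camera call takes 0.05 s, during which the arm holds its last target. There are 200 camera calls.

## Working session

There is one attempt and no reset: what is moved stays moved. The work goes in short steps, Python scripts to look and compute and a tool call to move; the robot and the scene stay as the last step left them, time stands still between calls to the robot, and variables do not carry over. Pictures are saved under pics/ and viewed, at most 10 in all, crops included, and the job is handed in when it is done.

Besides the shell and the picture viewer there is one more tool, called after "Call:" as name(argument=value, ...) on one line, values as JSON. play_rows: Moves the arm, as the interface text tells. Its arguments: {"type":"object","properties":{"plan":{"type":"array"},"newtons":{"type":"number"}},"required":["plan"]}

```bash
mkdir -p pics; cat > h.py <<'E'
import numpy as np, cv2
from scipy.spatial.transform import Rotation as R
from bench import bot
def cam(n):
    c=bot.read_camera(n); a=np.array(c["attitude"],float)
    c["R"]=(R.from_rotvec(a).as_matrix() if a.shape==(3,) else a if a.shape==(3,3) else R.from_quat(a).as_matrix())
    c["K"]=np.array(c["K"]);c["dist"]=np.array(c["dist"]);return c
def ray(c,px):
    p=cv2.undistortPoints(np.array(px,float).reshape(-1,1,2),c["K"],c["dist"]).reshape(-1,2)
    d=np.c_[p[:,0],-p[:,1],-np.ones(len(p))]
    return d@c["R"].T
def onz(c,px,z):
    d=ray(c,px);o=np.array(c["xyz"]);return o+d*((z-o[2])/d[:,2])[:,None]
def proj(c,P):
    q=(np.atleast_2d(P)-np.array(c["xyz"]))@c["R"]
    q=q*[1,-1,-1]
    return cv2.projectPoints(q,np.zeros(3),np.zeros(3),c["K"],c["dist"])[0].reshape(-1,2)
E
python3 - <<'E'
from h import *
for n in("top","side"):
    c=cam(n);cv2.imwrite(f"pics/{n}0.png",c["pixels"]);print(n,c["xyz"],c["attitude"],c["K"].tolist())
    for k in["scale","pan","power_switch","zero_key","unit_key","print_key","mixing_cup","spray_can","dye_bottle","binder_bottle","block_a","palette_knife"]:
        for t in bot.trace(k,n)[:3]:
            ys,xs=np.nonzero(t["region"]);m=[xs.mean(),ys.mean()]
            print(k,round(t["score"],2),t["box"],np.round(m,1),np.round(onz(c,[m],{"scale":.045,"pan":.062,"power_switch":.051,"zero_key":.051,"unit_key":.049,"print_key":.049}.get(k,.0))[0],3))
E
```

```text
top [0.41100926 0.03302937 0.97188541] [ 0.16445935 -0.15675536 -1.56907866] [[406.7052912954467, 0.0, 279.27683768353234], [0.0, 406.7052912954467, 210.4044207786854], [0.0, 0.0, 1.0]]
scale 0.78 [242.1, 159.4, 353.5, 288.3] [299.  222.3] [ 0.575 -0.008  0.045]
pan 0.64 [259.2, 158.8, 346.3, 241.5] [306.3 198.7] [ 0.627 -0.025  0.062]
power_switch 0.57 [256.5, 243.2, 264.5, 255.9] [259.4 250.4] [0.51  0.083 0.051]
print_key 0.4 [209.1, 231.9, 233.1, 259.7] [221.  247.4] [0.517 0.17  0.049]
mixing_cup 0.59 [353.6, 224.8, 394.4, 265.5] [372.5 243.7] [ 0.53  -0.186  0.   ]
mixing_cup 0.38 [334.5, 276.7, 362.4, 308.0] [348.8 291.1] [ 0.418 -0.125  0.   ]
spray_can 0.66 [367.8, 185.0, 401.8, 217.7] [385.  201.4] [ 0.634 -0.222  0.   ]
dye_bottle 0.88 [229.8, 140.3, 258.0, 177.2] [243.6 158.5] [0.746 0.127 0.   ]
binder_bottle 0.62 [211.9, 179.2, 248.4, 219.1] [229. 198.] [0.644 0.161 0.   ]
binder_bottle 0.58 [241.0, 160.4, 355.0, 285.2] [298.9 222.4] [ 0.582 -0.01   0.   ]
block_a 0.84 [210.6, 237.2, 231.9, 260.6] [221.  247.6] [0.522 0.178 0.   ]
block_a 0.76 [334.4, 278.2, 362.1, 307.
[... 478 characters left out ...]
68.9, 315.7, 241.7] [267.4 204.6] [ 0.628 -0.017  0.062]
power_switch 0.65 [293.5, 252.8, 303.2, 265.3] [298.2 258.8] [0.507 0.084 0.051]
spray_can 0.57 [294.0, 125.5, 317.8, 180.0] [305.3 152. ] [ 0.645 -0.276 -0.   ]
spray_can 0.39 [301.7, 250.1, 368.2, 324.1] [332.9 293. ] [ 0.418  0.101 -0.   ]
dye_bottle 0.71 [184.0, 207.9, 214.9, 258.5] [198.3 236.6] [0.756 0.09  0.   ]
binder_bottle 0.59 [215.8, 222.1, 251.3, 288.6] [231.8 257.2] [0.657 0.109 0.   ]
block_a 0.71 [261.0, 283.2, 287.4, 315.9] [274.6 298.1] [ 0.525  0.164 -0.   ]
block_a 0.64 [355.2, 198.4, 384.4, 226.2] [368.  214.7] [ 0.422 -0.138 -0.   ]
palette_knife 0.58 [303.1, 250.7, 366.9, 325.2] [333.3 292.5] [0.417 0.099 0.   ]
```

View pics/top0.png

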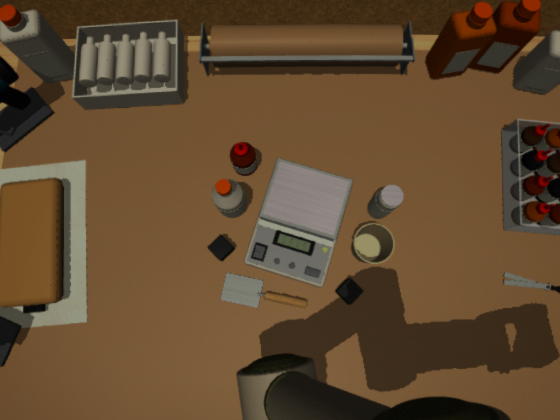

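View pics/side0.png

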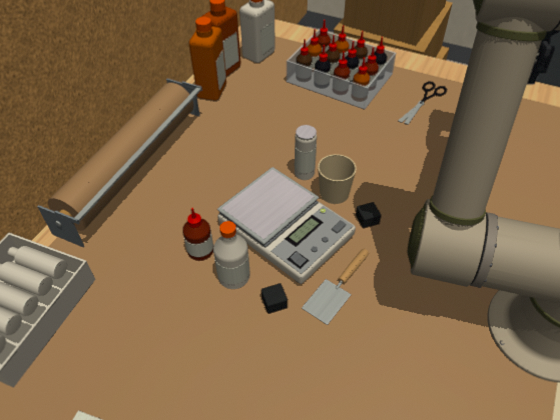

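```bash
python3 - <<'E'
from h import *
for n,roi in(("top",(235,150,365,295)),("side",(210,160,365,290))):
    c=cam(n)
    for k,z in(("pan",.062),("scale",.045)):
        t=bot.trace(k,n)[0]["region"].astype(np.uint8)
        cn=max(cv2.findContours(t,0,1)[0],key=cv2.contourArea).reshape(-1,2)
        w=onz(c,cn,z)[:,:2]
        r=cv2.minAreaRect((w*1000).astype(np.float32));print(n,k,np.round(r[0],1),np.round(r[1],1),round(r[2],1))
    x0,y0,x1,y1=roi;im=cv2.resize(c["pixels"][y0:y1,x0:x1],None,fx=4,fy=4,interpolation=cv2.INTER_CUBIC)
    im=cv2.convertScaleAbs(im,alpha=1.5)
    cv2.imwrite(f"pics/{n}1.png",im);print(im.shape)
E
```

```text
top pan [629.3 -23.9] [187.3 153.3] 72.2
top scale [580.  -8.] [193.1 267.8] 72.8
(580, 520, 3)
side pan [629.4 -22.2] [186.  149.7] 72.2
side scale [578.1  -6.1] [209.6 283.3] 71.6
(520, 620, 3)
```

View pics/top1.png

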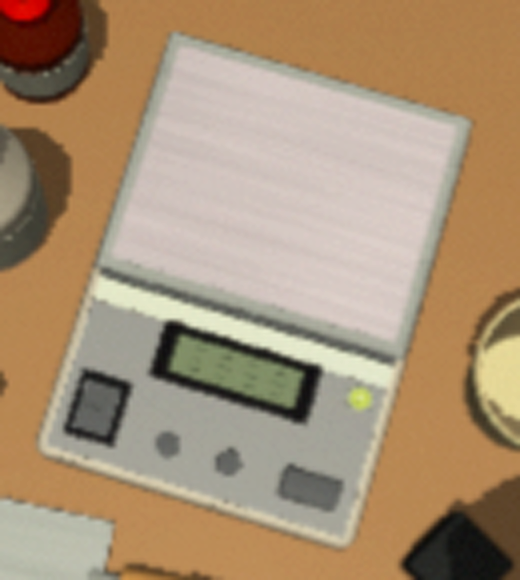

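View pics/side1.png

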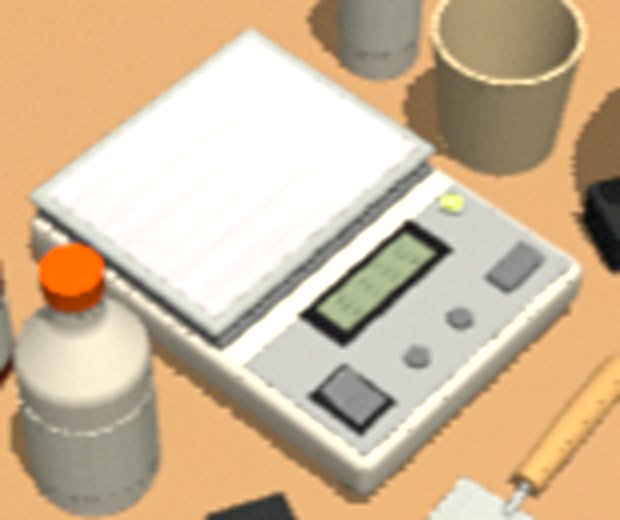

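The top crop shows the rocker at (99,407), the unit key at (168,444), the print key at (228,461) and the zero key at (310,488). In the side crop the same parts are at (353,398), (417,357), (460,318) and (515,268). The detections match both pictures.

```bash
python3 - <<'E'
from h import *
ct,cs=cam("top"),cam("side")
T=dict(rocker=[(99,407),(353,398),.051],unit=[(168,444),(417,357),.049],prin=[(228,461),(460,318),.049],zero=[(310,487),(515,266),.051])
y=dict(rocker=.066,unit=.022,prin=-.014,zero=-.062)
th=np.radians(-17.8);u=np.array([np.cos(th),np.sin(th)]);v=np.array([-u[1],u[0]])
pan=np.array([.6293,-.023])
for k,(a,b,z) in T.items():
    A=onz(ct,[np.array(a)/4+[235,150]-.375],z)[0];B=onz(cs,[np.array(b)/4+[210,160]-.375],z)[0]
    m=((A+B)/2)[:2];print(k,A[:2].round(4),B[:2].round(4),"in scale axes rel pan",((m-pan)@u).round(4),((m-pan)@v).round(4),y[k])
s=bot.state();print(s["tcp_pos"],s["orientation"],R.from_rotvec(s["orientation"]).as_matrix().round(3),s["force"],s["finger_gap"])
E
```

```text
rocker [0.5073 0.0827] [0.5069 0.0854] in scale axes rel pan -0.1491 0.0645 0.066
unit [0.4864 0.0436] [0.4872 0.0449] in scale axes rel pan -0.1562 0.0205 0.022
prin [0.4767 0.0098] [0.4762 0.0106] in scale axes rel pan -0.1557 -0.0151 -0.014
zero [ 0.4618 -0.036 ] [ 0.4618 -0.0346] in scale axes rel pan -0.1557 -0.0629 -0.062
[ 0.19657272 -0.48680925  0.19208385] [-3.08389219e+00 -5.99177843e-01  2.24676233e-05] [[ 0.927  0.374 -0.   ]
 [ 0.374 -0.927  0.   ]
 [-0.    -0.    -1.   ]] [-0.22770632  0.64777856 -0.03715649] 0.08539629793817234
```

Call:
play_rows(plan=[25.6,-20.2,0,0,0,39.8,0,25.6,-20.2,0,0,0,39.8,0,25.6,-20.2,0,0,0,39.8,0,25.6,-20.2,0,0,0,39.8,0,25.6,-20.2,0,0,0,39.8,0,25.6,-20.2,0,0,0,39.8,0,25.6,-20.2,0,0,0,39.8,0,25.6,-20.2,0,0,0,39.8,0,25.6,-20.2,0,0,0,39.8,0,25.6,-20.2,0,0,0,39.8,0], newtons=20)

```text
time_s: 2.53
tcp_pos: [0.3591, -0.202, 0.1923]
orientation: [3.104, -0.48, 0.001]
force: [0.5, 1.1, -0.1]
finger_gap: -0.0003
finger_force: 0.0
```

Call:
play_rows(plan=[6.8,-31.7,0,0,0,0,0,6.8,-31.7,0,0,0,0,0,6.8,-31.7,0,0,0,0,0,6.8,-31.7,0,0,0,0,0,6.8,-31.7,0,0,0,0,0,6.8,-31.7,0,0,0,0,0,6.8,-31.7,0,0,0,0,0,6.8,-31.7,0,0,0,0,0,6.8,-31.7,7,0,0,0,0,6.8,-31.7,7,0,0,0,0])

```text
time_s: 3.37
tcp_pos: [0.5208, 0.0773, 0.1203]
orientation: [3.104, -0.484, 0.001]
force: [0.3, -0.9, -1.4]
finger_gap: 0.0002
finger_force: 0.0
```

```bash
python3 - <<'E'
from h import *
c=cam("side");im=c["pixels"].copy();s=bot.state();print(s["tcp_pos"],s["force"])
im=cv2.resize(im[150:300,200:390],None,fx=4,fy=4,interpolation=cv2.INTER_CUBIC)
for P in([*s["tcp_pos"]],[.507,.084,.051],[.5194,.080,.055]):
    p=(proj(c,P)[0]-[200,150])*4+1.5;cv2.circle(im,tuple(int(q) for q in p),4,(0,0,255),1)
cv2.imwrite("pics/s2.png",cv2.convertScaleAbs(im,alpha=1.4))
E
```

```text
[0.51731785 0.07672467 0.11478324] [-1.5762872  0.0974389 -6.1691909]
```

View pics/s2.png

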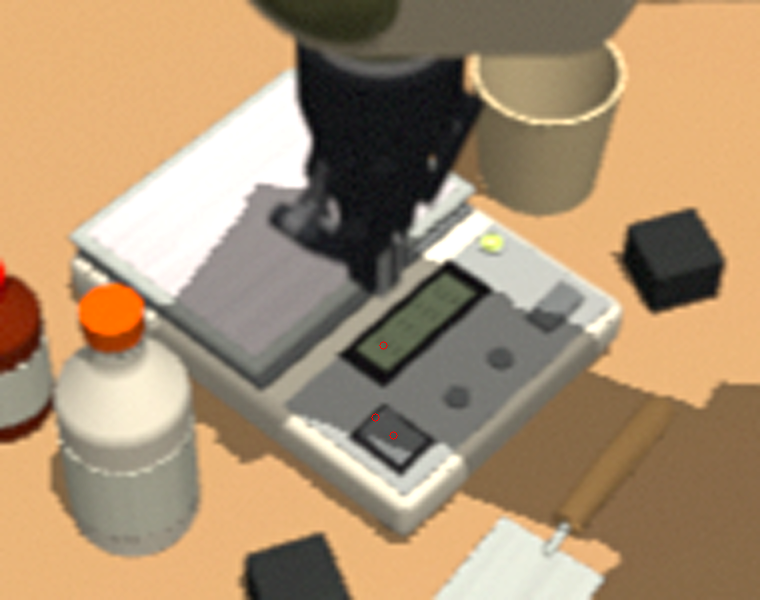

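The side crop shows the rocker under its circles at (393,436) as expected. The fingertip appears at (378,288) and the projected TCP at (381,345), so I check this again with the arm at rest.

```bash
python3 - <<'E'
from h import *
c=cam("side");c=cam("side");c=cam("side");im=c["pixels"].copy();s=bot.state();print(s["tcp_pos"],s["force"],s["time_s"],s["finger_gap"])
im=cv2.resize(im[150:300,200:390],None,fx=4,fy=4,interpolation=cv2.INTER_CUBIC)
t=cam("top");it=cv2.resize(t["pixels"][150:300,200:390],None,fx=4,fy=4)
for P in([*s["tcp_pos"]],[.507,.084,.051],[.5194,.080,.055]):
  for i,cc in((im,c),(it,t)):
    p=(proj(cc,P)[0]-[200,150])*4+1.5;cv2.circle(i,tuple(int(q) for q in p),4,(0,0,255),1)
cv2.imwrite("pics/s3.png",cv2.resize(cv2.convertScaleAbs(np.vstack([im,it]),alpha=1.6)[:, 80:680],(300,600)))
cv2.imwrite("pics/s3.png",cv2.convertScaleAbs(cv2.resize(np.hstack([im[:,150:550],it[:,100:500]]),(800,600)),alpha=1.6))
E
```

```text
[0.52063592 0.07611828 0.12301748] [ 1.10335807 -0.06009236  0.5920241 ] 3.5667 -0.00025373657821566275
```

View pics/s3.png

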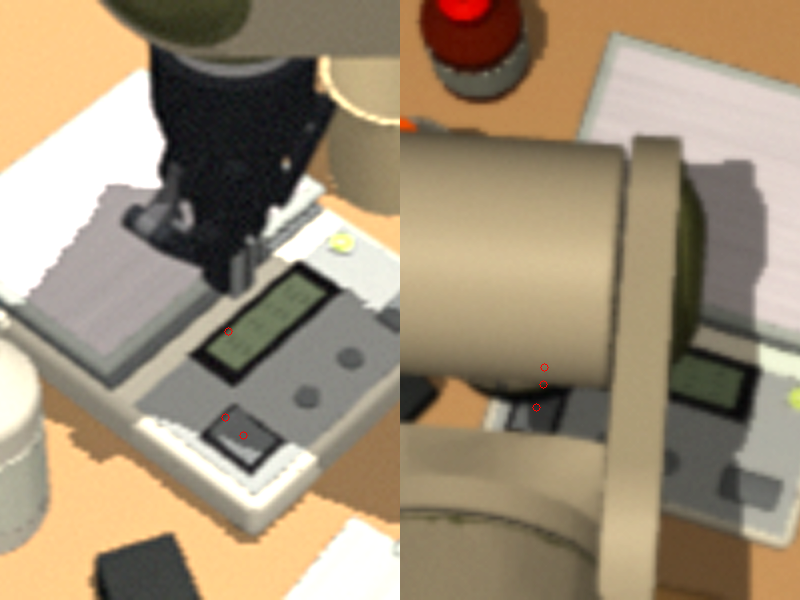

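The fingertip is at (235,293) against a projected TCP of (228,331). I compare that with the projected tool axis.

```bash
python3 - <<'E'
from h import *
c=cam("side");s=bot.state();T=np.array(s["tcp_pos"]);M=R.from_rotvec(s["orientation"]).as_matrix()
print(T,M.round(3).tolist(),s["joint_positions"])
im=cv2.resize(c["pixels"][130:260,215:375],None,fx=5,fy=5,interpolation=cv2.INTER_CUBIC)[:600]
im=cv2.convertScaleAbs(im,alpha=2.2,beta=25)
f=lambda P:tuple(int(q) for q in (proj(c,P)[0]-[215,130])*5+2)
for h in range(0,14,2):
    cv2.circle(im,f(T-M[:,2]*h/100),3,(0,0,255),1)
for d in(-.0145,.0145):
    for e in(-.011,.011): cv2.circle(im,f(T+M[:,1]*d+M[:,0]*e),3,(0,255,0),-1)
cv2.imwrite("pics/s4.png",im)
E
```

```text
[0.52130331 0.0763454  0.12425476] [[0.952, -0.307, 0.004], [-0.307, -0.952, -0.0], [0.003, -0.001, -1.0]] [-7.71002282e-02  3.77535218e-01  1.59275647e+00 -1.05609769e-04
  1.16772974e+00  1.80586102e+00]
```

View pics/s4.png

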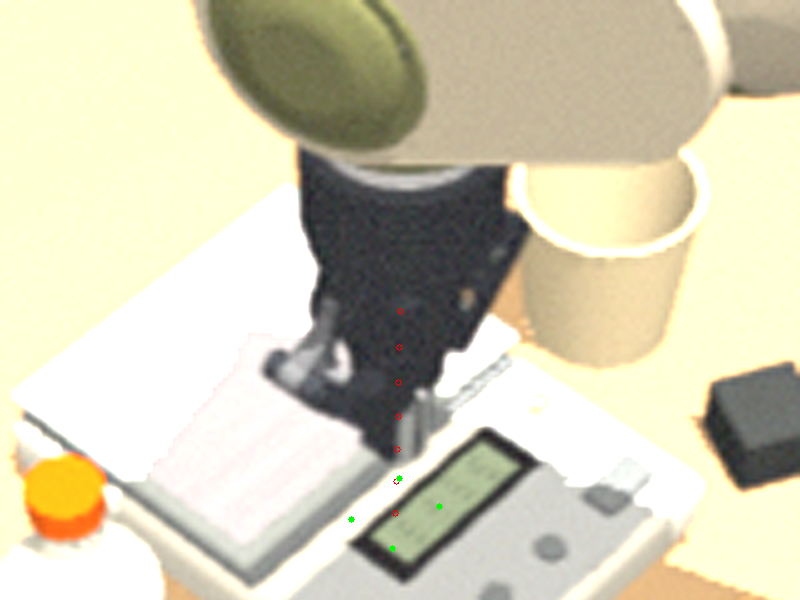

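The fingertips sit on the tool axis but look about 38 mm short of the reported TCP in this view. One camera can't say whether that is a height or a horizontal error. I'll move to a spot both cameras can see and triangulate the tip.

Call:
play_rows(plan=[9.8,36.8,-11.5,0,0,0,0,9.8,36.8,-11.5,0,0,0,0,9.8,36.8,-11.5,0,0,0,0,9.8,36.8,-11.5,0,0,0,0,9.8,36.8,-11.5,0,0,0,0,9.8,36.8,-11.5,0,0,0,0,9.8,36.8,-11.5,0,0,0,0,9.8,36.8,-11.5,0,0,0,0,9.8,36.8,-11.5,0,0,0,0,9.8,36.8,-11.5,0,0,0,0])

```text
time_s: 4.5
tcp_pos: [0.4999, -0.3078, 0.2405]
orientation: [3.099, -0.491, 0.006]
force: [0.0, 0.2, -0.1]
finger_gap: -0.0003
finger_force: 0.0
```

```bash
python3 - <<'E'
from h import *
cam("side");cam("side");cam("side")
c=cam("side");t=cam("top");s=bot.state();T=np.array(s["tcp_pos"]);M=R.from_rotvec(s["orientation"]).as_matrix();print(T)
out=[]
for cc in(c,t):
    p=proj(cc,T)[0];x0=int(np.clip(p[0]-50,0,460));y0=int(np.clip(p[1]-75,0,270));print(p,x0,y0)
    i=cv2.resize(cc["pixels"][y0:y0+150,x0:x0+100],None,fx=4,fy=4,interpolation=cv2.INTER_CUBIC);i=cv2.convertScaleAbs(i,alpha=2,beta=25)
    for h in range(0,14,2): cv2.circle(i,tuple(int(q) for q in (proj(cc,T-M[:,2]*h/100)[0]-[x0,y0])*4+1.5),3,(0,0,255),1)
    out.append(i)
cv2.imwrite("pics/s5.png",np.hstack(out))
E
```

```text
[ 0.50071782 -0.30270139  0.23804872]
[371.34225462  85.11161216] 321 10
[464.8950409  242.98130229] 414 167
```

View pics/s5.png

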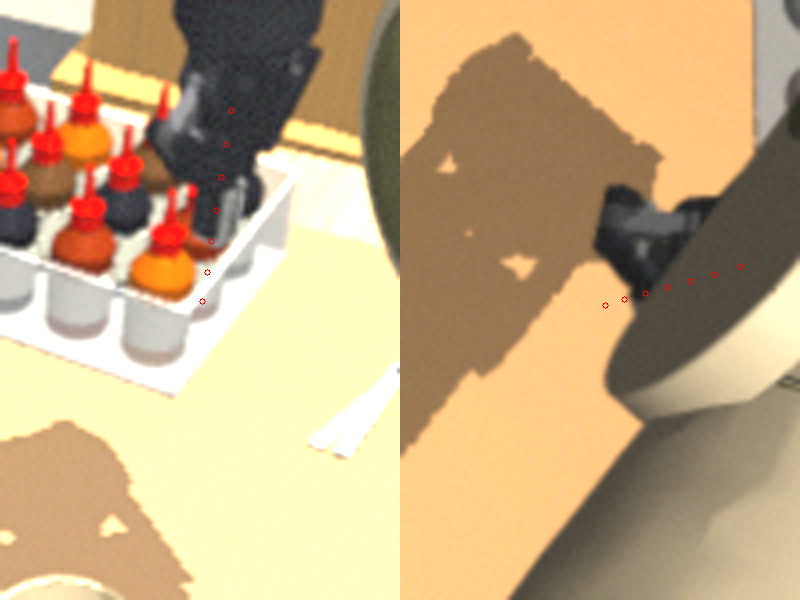

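Both views put the tips at the reported axis point about 40 mm above the TCP: side (212,240), top (636,298). The horizontal position is right, so the real tip sits about 40 mm higher than reported. I'll go back over the rocker and find its height by contact.

Call:
play_rows(plan=[-9.8,-37.1,11.8,0,0,0,0,-9.8,-37.1,11.8,0,0,0,0,-9.8,-37.1,11.8,0,0,0,0,-9.8,-37.1,11.8,0,0,0,0,-9.8,-37.1,11.8,0,0,0,0,-9.8,-37.1,11.8,0,0,0,0,-9.8,-37.1,11.8,0,0,0,0,-9.8,-37.1,11.8,0,0,0,0,-9.8,-37.1,11.8,0,0,0,0,-9.8,-37.1,11.8,0,0,0,0])

```text
time_s: 5.58
tcp_pos: [0.5195, 0.0846, 0.1186]
orientation: [-3.104, 0.481, 0.001]
force: [1.2, -0.8, -0.3]
finger_gap: 0.0
finger_force: 0.0
```

Call:
play_rows(plan=[0,0,3,0,0,0,0,0,0,5.5,0,0,0,0,0,0,5.5,0,0,0,0,0,0,5.5,0,0,0,0,0,0,5.5,0,0,0,0])

```text
time_s: 6.0
tcp_pos: [0.5216, 0.0804, 0.0659]
orientation: [-3.104, 0.486, -0.004]
force: [1.0, 0.1, 0.2]
finger_gap: -0.0002
finger_force: 0.0
```

Call:
play_rows(plan=[0,0,0.4,0,0,0,0,0,0,0.8,0,0,0,0,0,0,0.8,0,0,0,0])

```text
time_s: 6.25
tcp_pos: [0.5209, 0.0801, 0.0561]
orientation: [-3.104, 0.487, -0.0]
force: [-0.3, 0.4, -0.9]
finger_gap: 0.0001
finger_force: 0.0
```

Call:
play_rows(plan=[0,0,0.2,0,0,0,0,0,0,0.4,0,0,0,0,0,0,0.4,0,0,0,0])

```text
time_s: 6.5
tcp_pos: [0.5208, 0.0802, 0.0518]
orientation: [3.104, -0.486, -0.001]
force: [-0.5, -0.2, -0.2]
finger_gap: 0.0001
finger_force: 0.0
```

Call:
play_rows(plan=[0,0,0.2,0,0,0,0,0,0,0.4,0,0,0,0,0,0,0.4,0,0,0,0])

```text
time_s: 6.75
tcp_pos: [0.5207, 0.0802, 0.0477]
orientation: [3.104, -0.486, -0.001]
force: [0.5, -0.2, -0.1]
finger_gap: -0.0003
finger_force: 0.0
```

There is no contact with the reported TCP below the paddle's level, so the offset is real.

Call:
play_rows(plan=[0,0,0.5,0,0,0,0,0,0,1.0,0,0,0,0,0,0,1.5,0,0,0,0,0,0,1.5,0,0,0,0])

```text
time_s: 7.08
tcp_pos: [0.5202, 0.0802, 0.0318]
orientation: [3.104, -0.486, -0.003]
force: [0.9, -0.6, 0.2]
finger_gap: -0.0003
finger_force: 0.0
```

```bash
python3 - <<'E'
from h import *
c=cam("side");s=bot.state();T=np.array(s["tcp_pos"]);M=R.from_rotvec(s["orientation"]).as_matrix();print(T,s["force"])
im=cv2.resize(c["pixels"][150:290,220:380],None,fx=4,fy=4,interpolation=cv2.INTER_CUBIC)
im=cv2.convertScaleAbs(im,alpha=2,beta=25)
for h in range(0,10,2): cv2.circle(im,tuple(int(q) for q in (proj(c,T-M[:,2]*h/100)[0]-[220,150])*4+1.5),3,(0,0,255),1)
cv2.imwrite("pics/s6.png",im)
E
```

```text
[0.52050094 0.0802126  0.03238814] [-0.78714881  0.57935317  1.04506528]
```

View pics/s6.png

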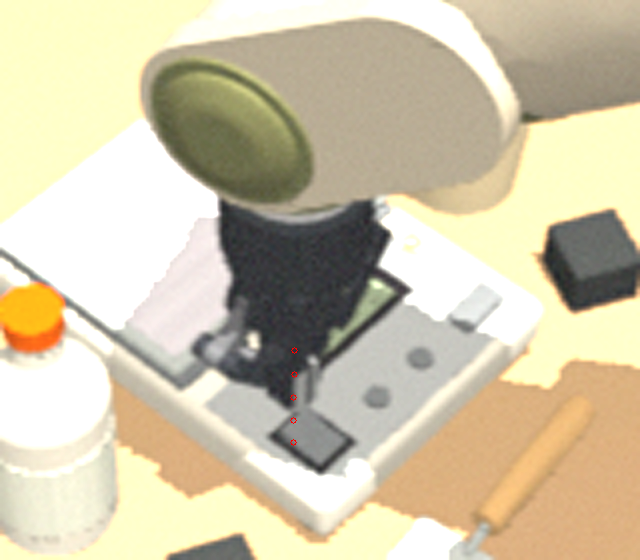

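The tips at (295,405) hover just above the rocker's far end near (290,420).

Call:
play_rows(plan=[0,0,0.3,0,0,0,0,0,0,0.6,0,0,0,0,0,0,0.6,0,0,0,0])

```text
time_s: 7.38
tcp_pos: [0.5207, 0.0802, 0.0266]
orientation: [3.104, -0.486, -0.001]
force: [0.6, -0.8, 0.2]
finger_gap: -0.0002
finger_force: 0.0
```

Call:
play_rows(plan=[0,0,0.15,0,0,0,0,0,0,0.3,0,0,0,0,0,0,0.3,0,0,0,0])

```text
time_s: 7.63
tcp_pos: [0.5208, 0.0802, 0.0239]
orientation: [3.104, -0.486, -0.0]
force: [0.3, 0.4, -0.6]
finger_gap: 0.0004
finger_force: 0.0
```

Call:
play_rows(plan=[0,0,0.15,0,0,0,0,0,0,0.3,0,0,0,0,0,0,0.3,0,0,0,0])

```text
time_s: 7.88
tcp_pos: [0.5208, 0.0802, 0.0208]
orientation: [3.104, -0.486, -0.001]
force: [0.5, 0.5, 0.3]
finger_gap: 0.0
finger_force: 0.0
```

Call:
play_rows(plan=[0,0,0.15,0,0,0,0,0,0,0.3,0,0,0,0,0,0,0.3,0,0,0,0])

```text
time_s: 8.13
tcp_pos: [0.5208, 0.0802, 0.0178]
orientation: [3.104, -0.486, -0.001]
force: [-0.0, 0.2, -0.0]
finger_gap: 0.0
finger_force: 0.0
```

Call:
play_rows(plan=[0,0,0.15,0,0,0,0,0,0,0.3,0,0,0,0,0,0,0.3,0,0,0,0])

```text
time_s: 8.38
tcp_pos: [0.5213, 0.0801, 0.0151]
orientation: [-3.104, 0.486, -0.001]
force: [0.9, 0.9, 1.6]
finger_gap: 0.0002
finger_force: 0.6
```

Call:
play_rows(plan=[0,0,0.1,0,0,0,0,0,0,0.2,0,0,0,0,0,0,0.2,0,0,0,0])

```text
time_s: 8.63
tcp_pos: [0.5217, 0.08, 0.0135]
orientation: [-3.104, 0.486, -0.003]
force: [1.5, -1.3, 3.4]
finger_gap: 0.0001
finger_force: 2.0
```

Call:
play_rows(plan=[0,0,0.1,0,0,0,0,0,0,0.2,0,0,0,0,0,0,0.2,0,0,0,0])

```text
time_s: 8.88
tcp_pos: [0.5209, 0.0802, 0.0109]
orientation: [-3.104, 0.486, 0.0]
force: [1.8, 0.5, 3.2]
finger_gap: -0.0
finger_force: 1.7
```

Call:
play_rows(plan=[0,0,0.05,0,0,0,0,0,0,0.1,0,0,0,0,0,0,0.1,0,0,0,0])

```text
time_s: 9.13
tcp_pos: [0.521, 0.0802, 0.0107]
orientation: [3.104, -0.486, 0.0]
force: [0.3, -0.8, 10.8]
finger_gap: 0.0001
finger_force: 5.1
```

Clear stop at 10.8 N, so the rocker is on and the tip offset is 39 mm. Next, the pan.

Call:
play_rows(plan=[0,0,-1.5,0,0,0,0,0,0,-4.5,0,0,0,0,13.4,6.5,-5,0,0,0,0,13.4,6.5,-5,0,0,0,0,13.4,6.5,-5,0,0,0,0,13.4,6.5,-5,0,0,0,0,13.4,6.5,-5,0,0,0,0,13.4,6.5,-2.4,0,0,0,0,13.4,6.5,-2.4,0,0,0,0,13.4,6.5,-2.4,0,0,0,0])

```text
time_s: 9.97
tcp_pos: [0.6268, -0.0219, 0.0326]
orientation: [-3.103, 0.486, 0.008]
force: [-0.1, 0.6, 0.5]
finger_gap: -0.0002
finger_force: 0.0
```

```bash
python3 - <<'E'
from h import *
c=cam("side");s=bot.state();print(s["tcp_pos"],s["force"])
for k in("power_switch","pan"):
    for t in bot.trace(k,"side")[:1]: print(k,t["score"],t["box"])
cv2.imwrite("pics/s7.png",cv2.convertScaleAbs(cv2.resize(c["pixels"][150:290,200:360],None,fx=4,fy=4,interpolation=cv2.INTER_CUBIC),alpha=1.8,beta=15))
E
```

```text
[ 0.6277948  -0.02201456  0.03394507] [0.09423375 0.16614299 1.01060663]
power_switch 0.49 [293.5, 255.5, 304.4, 264.3]
pan 0.93 [218.5, 176.0, 316.6, 241.7]
```

View pics/s7.png

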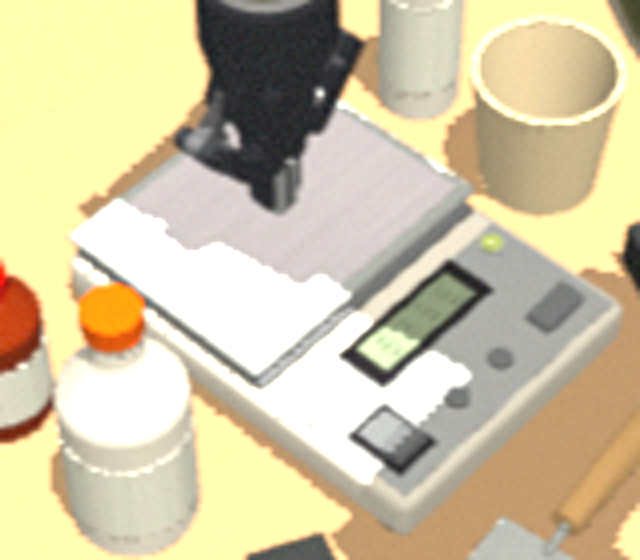

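The rocker at (393,435) is now flipped with its near end up, and the tip at (280,205) hovers over the middle of the pan.

Call:
play_rows(plan=[0,0,0.4,0,0,0,0,0,0,0.8,0,0,0,0,0,0,0.9,0,0,0,0,0,0,0.9,0,0,0,0])

```text
time_s: 10.45
tcp_pos: [0.6284, -0.0226, 0.0248]
orientation: [-3.104, 0.486, 0.001]
force: [-0.1, 0.5, -0.0]
finger_gap: 0.0
finger_force: 0.0
```

Call:
play_rows(plan=[0,0,0.1,0,0,0,0,0,0,0.2,0,0,0,0,0,0,0.2,0,0,0,0])

```text
time_s: 10.7
tcp_pos: [0.6286, -0.0226, 0.023]
orientation: [-3.104, 0.486, 0.0]
force: [0.7, 0.5, -0.4]
finger_gap: -0.0
finger_force: 0.0
```

Call:
play_rows(plan=[0,0,0.1,0,0,0,0,0,0,0.2,0,0,0,0,0,0,0.2,0,0,0,0])

```text
time_s: 10.95
tcp_pos: [0.6287, -0.0227, 0.0215]
orientation: [3.104, -0.486, 0.0]
force: [-3.0, 0.6, 5.8]
finger_gap: 0.0
finger_force: 2.8
```

Call:
play_rows(plan=[0,0,0.03,0,0,0,0,0,0,0.03,0,0,0,0,0,0,0.03,0,0,0,0,0,0,0.03,0,0,0,0,0,0,0.03,0,0,0,0,0,0,0.03,0,0,0,0,0,0,0.03,0,0,0,0])

```text
time_s: 11.53
tcp_pos: [0.6287, -0.0227, 0.0214]
orientation: [3.104, -0.486, 0.0]
force: [-3.1, 1.1, 5.5]
finger_gap: 0.0003
finger_force: 2.9
```

Call:
play_rows(plan=[0,0,-1.5,0,0,0,0,0,0,-4.5,0,0,0,0,-15.5,6.4,-4.5,0,0,0,0,-15.5,6.4,-4.5,0,0,0,0,-15.5,6.4,-4.5,0,0,0,0,-15.5,6.4,-4.5,0,0,0,0,-15.5,6.4,-4.5,0,0,0,0,-15.5,6.4,-4.5,0,0,0,0,-15.5,6.4,-2,0,0,0,0,-15.5,6.4,-2,0,0,0,0])

```text
time_s: 12.37
tcp_pos: [0.4612, -0.036, 0.0387]
orientation: [-3.103, 0.486, 0.004]
force: [-0.8, 0.3, -0.7]
finger_gap: 0.0001
finger_force: 0.0
```

Call:
play_rows(plan=[0,0,1,0,0,0,0,0,0,2,0,0,0,0,0,0,2.4,0,0,0,0,0,0,2.4,0,0,0,0])

```text
time_s: 12.7
tcp_pos: [0.4619, -0.0361, 0.0165]
orientation: [-3.104, 0.486, 0.002]
force: [-0.6, -0.3, 0.2]
finger_gap: 0.0001
finger_force: 0.0
```

Call:
play_rows(plan=[0,0,0.3,0,0,0,0,0,0,0.6,0,0,0,0,0,0,0.6,0,0,0,0])

```text
time_s: 12.95
tcp_pos: [0.4621, -0.0363, 0.0109]
orientation: [3.104, -0.486, 0.002]
force: [1.2, -0.3, 2.4]
finger_gap: -0.0002
finger_force: 1.0
```

Call:
play_rows(plan=[0,0,0.1,0,0,0,0,0,0,0.15,0,0,0,0,0,0,0.15,0,0,0,0])

```text
time_s: 13.2
tcp_pos: [0.462, -0.0363, 0.0097]
orientation: [3.104, -0.486, 0.002]
force: [1.2, -0.0, 3.0]
finger_gap: -0.0002
finger_force: 1.6
```

Call:
play_rows(plan=[0,0,0.06,0,0,0,0,0,0,0.12,0,0,0,0,0,0,0.12,0,0,0,0])

```text
time_s: 13.45
tcp_pos: [0.462, -0.0363, 0.0083]
orientation: [3.104, -0.486, 0.002]
force: [3.7, 0.0, 4.2]
finger_gap: 0.0
finger_force: 2.2
```

Call:
play_rows(plan=[0,0,0.06,0,0,0,0,0,0,0.1,0,0,0,0,0,0,0.1,0,0,0,0])

```text
time_s: 13.7
tcp_pos: [0.462, -0.0363, 0.0077]
orientation: [3.104, -0.486, 0.002]
force: [1.6, 0.9, 9.7]
finger_gap: 0.0003
finger_force: 5.1
```

Key bottomed at 9.7 N. I release it and rise clear.

Call:
play_rows(plan=[0,0,-1.5,0,0,0,0,0,0,-5,0,0,0,0,0,0,-9,0,0,0,0,0,0,-13,0,0,0,0,0,0,-15,0,0,0,0,0,0,-15,0,0,0,0,0,0,-15,0,0,0,0,0,0,-15,0,0,0,0])

```text
time_s: 14.37
tcp_pos: [0.4604, -0.0359, 0.1556]
orientation: [-3.103, 0.486, 0.005]
force: [-0.2, 0.3, -0.7]
finger_gap: 0.0001
finger_force: 0.0
```

```bash
python3 - <<'E'
from h import *
c=cam("side");print(bot.state()["tcp_pos"])
for k in("pan","power_switch","binder_bottle"):
    for t in bot.trace(k,"side")[:1]: print(k,t["score"],t["box"])
print(bot.sign_off())
E
```

```text
[ 0.46041444 -0.03588142  0.15543123]
pan 0.62 [219.9, 165.5, 317.8, 243.2]
power_switch 0.67 [290.5, 255.1, 305.2, 264.4]
binder_bottle 0.82 [212.8, 222.9, 249.0, 288.1]
the job is handed in; nothing more can be done
None
```

The job is handed in: I switched the rocker on (10.8 N at its stop), held the pan at about 5.5 N for over half a second and let it go, then pressed the zero key to its stop (9.7 N) and released it; the round keys were left alone, and the hand-in call gave no verdict.

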